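# Fit the sample carousel on its drive by feel

### The job

Fit the round carousel with the five tube sockets on the drive unit, so that it lies flat and fully home on the flange with the drive pins in the pockets of its underside, and leave it released, without disturbing the loose things lying around. Lift it by its centre knob, lower it over the spindle and let go there. That knob is a loose clamping screw that spins freely, so if the pins have not gone in, next turn the carousel by one of its tube sockets, without holding it up, until you feel it drop and come to a stop.

Things in the scene. Friction and masses are not known exactly. Their poses are not given: they have to be found in the camera images.
- drive_unit: Fixed low mixer drive: grey and white housing 150 (x) x 170 (y) x 55 mm high, dark front panel towards its -x; origin at the centre of its underside, on the worktop. On top, in the centre, lies a round aluminium flange of 96 mm diameter, 10 mm thick, from which a spindle and four drive pins rise.
- flange_centre (a point): Centre of the flange's upper face, at the spindle's foot, 65 mm above the worktop; the carousel's underside lies on this face when home. Four fixed drive pins, 8 mm diameter and 7 mm high, stand every 90 degrees, 38 mm from this point. Flange and pins do not turn; the pins' direction differs each time and is not reported: find it by feel.
- spindle_tip (a point): Tip of the fixed upright steel spindle, 43 mm above the flange: 20 mm diameter, the top 8 mm tapering to 9 mm.
- carousel_underside (a point): Loose round aluminium carousel, 150 mm diameter, about 0.5 kg; this point is the centre of its flat underside, z up along its axis. Flat plate 14 mm thick. Hidden beneath are four pockets, 10 mm deep, 38 mm from the axis at 45, 135, 225 and 315 degrees from its x axis; each lets a drive pin in over about 3 degrees to either side. If it catches askew, turn it back the other way.
- hub (a point): Centre of the carousel's hub, 22 mm above its underside: 45 mm diameter, up to 45 mm, with a 22 mm bore from below that takes the spindle with 1 mm of play all round. Unless the pins meet pockets, the carousel stands on them 7 mm too high; turned either way by at most 90 degrees, it falls those 7 mm by its own weight if nothing holds it up, and then the pins stop it from turning.
- knob (a point): Centre, half-way up the grip, of the round black fluted knob on the hub: 30 to 33 mm diameter, 26 mm high, 50 to 76 mm above the carousel's underside (this point at 63 mm). It spins freely about the carousel's axis, so it cannot turn the carousel, but it carries its weight.
- socket (a point): Centre, half-way up (26 mm above the underside), of one of five equal upright round tube sockets, 56 mm from the axis along the carousel's x; the others follow every 72 degrees. 28 mm outer diameter, open top, 14 to 38 mm above the underside; 38 mm free between them, 19 mm to the hub. Pinched hard it holds the carousel up; fingers loosely either side, or pushing, let it fall.
- pcr_rack_yellow: Bystander: loose yellow plate rack 111 x 72 x 40 mm, left of the work; origin at the centre of its underside.
- tape_roll: Bystander: loose roll of tape lying flat, 66 mm diameter, 19 mm high, front left; origin at the centre of its underside.
- reservoir_lid: Bystander: loose white trough lid 50 x 138 x 32 mm, back left; origin at the centre of its underside.
- forceps: Bystander: loose steel forceps 16 x 137 x 9 mm lying at the front edge; origin at the centre of its underside.

How it is judged:
On the way:
1. the carousel has been lowered over the spindle and let go there (horizontal distance between carousel_underside and flange_centre below 0.005 m and z of carousel_underside in the frame of flange_centre below 0.012 m and contact force between the fingers and anything else below 0.1 N), for 0.2 s.
At the end, for the whole second after the job is handed in: The carousel lies home on the flange: its underside within 2.5 mm of the flange face and 4 mm of its centre, level within 2 degrees, at rest and released (horizontal distance between carousel_underside and flange_centre below 0.004 m and z of carousel_underside in the frame of flange_centre below 0.0025 m and angle between carousel_underside's own z axis and vertical below 0.035 rad and linear speed of carousel below 0.02 m/s); the robot touches nothing.
It fails at once if a loose bystander is moved by more than 30 mm (distance of any of pcr_rack_yellow, tape_roll, reservoir_lid, forceps from where it was at the start of the episode above 0.03 m).
It also fails if it takes over 56 s, if anything falls off the work surface, if the arm or the gripper's body presses on something with over 40 N, if the wrist force passes 120 N, or if a joint passes its speed limit or range.

### The arm

A 7-joint arm with a two-finger parallel gripper is mounted at the origin on a cart in front of the work surface, level with it; the furniture and walls round the work are solid. World frame = base frame: x ahead of the robot, y to its left, z up, the work surface at z = 0. Lengths are in m, angles in rad, forces in N, time in s.
With the tool pointing down it reaches from about 0.4 to 0.85 m from the base axis. Payload 10.4 kg.
Tool frame: the origin (TCP) lies midway between the tips of the shut fingers; the grasp point (between the pads) lies 19 mm behind it (arm.tcp_to_grasp is the distance from the TCP to the grasp point, in m); z points along the fingers, y is the line along which they close (so a half turn about z gives the same grasp; the last joint's range is limited). The gripper opens to 85 mm and grips with 20 to 120 N. Pads are 22 mm wide; open, the fingers measure 114 mm over their backs; the gripper's body (76 mm by 85 mm) begins 54 mm behind the grasp point. The pads swing forward as they close: fully open they stand 13 mm farther back than shut.
Start: joints at [-1.142, 0.332, -0.065, 1.46, 0.022, 1.35, -0.088], TCP at [0.273, 0.562, 0.231] pointing down, gripper open.
Joint ranges: [-2.6, 2.6], [-0.5, 2.12], [-1.47, 1.34], [0.16, 2.42], [-1.27, 4.41], [0.06, 2.06], [-2.6, 2.6]. Speed limits (rad/s): [2.22, 2.22, 2.79, 2.79, 3.14, 3.14, 3.14].

### API

Orientations are given as a rotation vector (axis times angle).
In Python, from station import arm gives the robot as it stands.
- The arm moves only by the shell command python3 -m inch 'ROWS'. ROWS is text: rows parted by semicolons, each of 7 numbers parted by spaces: the shift along the tool's x, y, z in mm, then the turn, a rotation vector about the tool's x, y, z in rad, then the closure, from 0 (fully open) to 1 (shut). In form: dx dy dz wx wy wz hand; .... A call has 1 to 10 rows; each row is the pose to reach, as a shift and turn from the pose commanded when the call began, along the tool's axes at that moment; what a row does not reach only later rows make up. A row lasts 1/8 s, in which the tool goes at most 62.5 mm and 10.7 degrees, less where a joint would pass 70% of its speed; a pose out of reach is approached as far as the arm can. A call with a gripper value outside its range is refused whole. The fingers move at their own pace and stop on an object; the grip force is fixed at half the most. Time passes only in rows, so rows that repeat a pose let the fingers close. It gives the time, the measured TCP pose, the force, the opening and the grip force at its end, in the units of the state.
- arm.sense(): the state, without advancing time (a new reading comes with each control period).
- arm.grab_frame(name): name is "side" or "top" or "wrist"; returns a dict with "frame" (400x640x3 uint8, blue, green, red), "mtx" (3x3 intrinsics, pixels), "world_to_cam" (4x4, takes a point from world to camera coordinates); the wrist camera has in their place "mount" (4x4, takes a point from camera to tool coordinates, whose origin is the TCP and whose axes are the flange's). Camera axes: x right, y up, looking along -z (the intrinsics and any distortion apply to the point x, -y, -z); pixel columns grow to the right and rows downward; lengths in m; the calibration is good to about 2 mm. The wrist camera is an equidistant fisheye: a pixel r from the principal point sees the ray r / f radians off the axis. A picture is of the moment at which its call begins: read the wrist's pose just before it. There is no depth.
- arm.finish_job(): hands the job in; it is judged then, once.
The state is a dict: "t": time; "joint_pos": joint angles; "dq": joint speeds; "joint_efforts": joint torques, N m; "ee_pos": TCP position; "orientation": TCP orientation; "contact_force": force on the tool from outside, world axes, zero at the start; "torque": the same for the moment, N m; "opening": opening from 0.0 (shut) to 1.0 (fully open); "grasp_force": force on a finger pad.
Only numpy, scipy, OpenCV 4.12 (cv2) and the standard library are available. Lean on these libraries where they do the work, as an engineer would, in place of code of your own. Each camera call takes 0.05 s, during which the arm holds its last target. There are 200 camera calls.

## Working session

There is one attempt and no reset: what is moved stays moved. The work goes in short steps, Python scripts to look and compute and a shell command to move; the robot and the scene stay as the last step left them, time stands still between calls to the robot, and variables do not carry over. Pictures are saved under pics/ and viewed, at most 10 in all, crops included, and the job is handed in when it is done.

```bash
mkdir -p pics; ls; python3 - <<'E'
from station import arm
import cv2
print(arm.sense(), arm.tcp_to_grasp)
for n in("top","side"):
    f=arm.grab_frame(n); cv2.imwrite(f"pics/{n}0.png",f["frame"]); print(f["mtx"],f["world_to_cam"],[k for k in f])
E
```

```text
pics
{'t': 0.0, 'joint_pos': array([-1.14156542,  0.33287648, -0.06469225,  1.46094014,  0.02160666,
        1.3498705 , -0.08846411]), 'dq': array([ 1.52735962e-03, -2.18363538e-03, -1.23766250e-05, -1.13003302e-03,
       -8.84524328e-04, -3.27780291e-04, -8.81490746e-04]), 'joint_efforts': array([-6.88982072e-04, -6.25435567e+01,  4.89460677e-02, -3.91617537e+01,
        1.61970692e-02,  9.83175240e-03, -3.04065543e-05]), 'ee_pos': array([0.27273426, 0.56194727, 0.23051359]), 'orientation': array([-7.03580070e-01, -3.06154435e+00,  2.16390008e-03]), 'contact_force': array([ 0.02057259,  0.81623079, -0.25182272]), 'torque': array([-0.01806389, -0.0447532 , -0.04108068]), 'grasp_force': 0.0, 'opening': 0.9984326812567319} 0.0187
[[377.19318408   0.         316.13982161]
 [  0.         377.19318408 205.99269406]
 [  0.           0.           1.        ]] [[ 0.02948358 -0.99953103 -0.00827266  0.1097235 ]
 [ 0.99140176  0.0281862   0.12778138 -0.52322475]
 [-0.12748828 -0.01196899  0.99176786 -1.15081074]
 [ 0.          0.          0.          1.        ]] ['frame', 'mtx', 'world_to_cam']
[[511.11720098   0.         316.27335356]
 [  0.         511.11720098 195.57551304]
 [  0.           0.           1.        ]] [[ 0.37117145 -0.92856041 -0.00270437 -0.08157193]
 [ 0.52553426  0.20766781  0.82503808 -0.35811673]
 [-0.76553609 -0.30765182  0.56507067 -1.09775728]
 [ 0.          0.          0.          1.        ]] ['frame', 'mtx', 'world_to_cam']
```

View pics/top0.png

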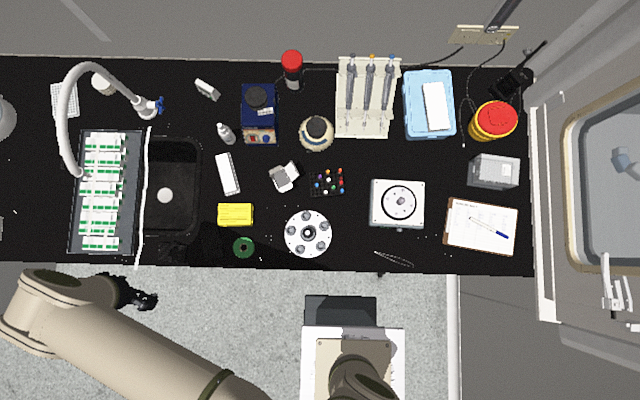

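View pics/side0.png

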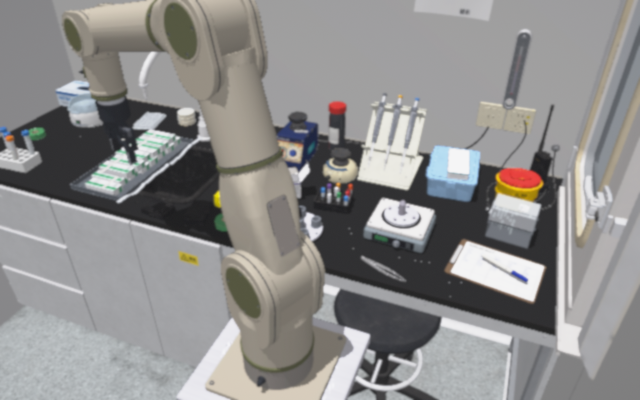

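The top view shows the carousel at about (308,233) with its knob at about (309,233). The drive unit is at about (399,202), the tape at (244,247), the rack at (235,215) and the forceps at (394,259). In the side view the arm hides the carousel.

```bash
cat > h.py <<'E'
import numpy as np, cv2
from scipy.spatial.transform import Rotation as R
from station import arm
def ray_fixed(f,u,v):
    K=f["mtx"];T=f["world_to_cam"]
    d=np.array([(u-K[0,2])/K[0,0],-(v-K[1,2])/K[1,1],-1.]); Rm=T[:3,:3]
    return -Rm.T@T[:3,3], Rm.T@d
def tool():
    s=arm.sense();T=np.eye(4);T[:3,:3]=R.from_rotvec(s["orientation"]).as_matrix();T[:3,3]=s["ee_pos"];return T
def ray_wrist(f,Tt,u,v):
    K=f["mtx"];a=(u-K[0,2])/K[0,0];b=(v-K[1,2])/K[1,1];r=np.hypot(a,b)
    k=np.sin(r)/r if r>1e-9 else 1.
    T=Tt@f["mount"]; return T[:3,3],T[:3,:3]@np.array([a*k,-b*k,-np.cos(r)])
def at_z(ray,z):
    o,d=ray; return o+d*(z-o[2])/d[2]
def proj_wrist(f,Tt,p):
    K=f["mtx"];c=np.linalg.inv(Tt@f["mount"])@np.append(p,1);x,y,z=c[0],-c[1],-c[2]
    h=np.hypot(x,y);r=np.arctan2(h,z);return K[0,2]+K[0,0]*r*x/h,K[1,2]+K[1,1]*r*y/h
E
python3 - <<'E'
from h import *
f=arm.grab_frame("top")
for n,u,v,z in(("knob",309,233,.076),("disc",308,233,.014),("spindle",401,201,.108),("flange",400,202,.065),("tape",244,247,.019),("rack",235,215,.04),("forceps",394,259,.005)): print(n,at_z(ray_fixed(f,u,v),z).round(3))
c=f["frame"][160:280,220:440]; cv2.imwrite("pics/c1.png",cv2.resize(c,None,fx=3.6,fy=3.6,interpolation=cv2.INTER_CUBIC))
w=arm.grab_frame("wrist");print(w["mtx"],w["mount"].round(4))
E
```

```text
knob [0.432 0.143 0.076]
disc [0.435 0.148 0.014]
spindle [ 0.532 -0.125  0.108]
flange [ 0.535 -0.131  0.065]
tape [0.385 0.348 0.019]
rack [0.484 0.377 0.04 ]
forceps [ 0.362 -0.125  0.005]
[[309.70691629   0.         318.61327159]
 [  0.         309.70691629 195.76997158]
 [  0.           0.           1.        ]] [[ 9.000e-04  9.584e-01  2.853e-01  7.260e-02]
 [ 1.000e+00 -1.100e-03  6.000e-04  1.500e-03]
 [ 8.000e-04  2.853e-01 -9.584e-01 -1.422e-01]
 [ 0.000e+00  0.000e+00  0.000e+00  1.000e+00]]
```

View pics/c1.png

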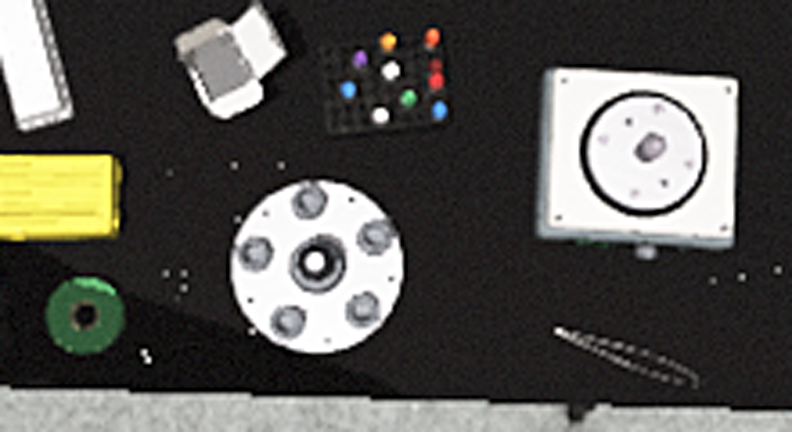

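The crop shows the carousel disc centre at (317,266), which is (308.1,233.9) in full-frame pixels. The flange centre is at (644,152), or (398.9,202.2), with pins visible around it. I'll move above the carousel and refine with the wrist camera.

```bash
python3 -m inch '-50 -46 0 0 0 0 0;-100 -92 0 0 0 0 0;-150 -138 0 0 0 0 0;-200 -185 0 0 0 0 0;-250 -231 0 0 0 0 0;-300 -278 0 0 0 0 0;-327 -303 0 0 0 0 0;-327 -303 0 0 0 0 0;-327 -303 0 0 0 0 0;-327 -303 0 0 0 0 0'
python3 - <<'E'
from h import *
T=tool();f=arm.grab_frame("wrist");cv2.imwrite("pics/w1.png",f["frame"]);np.save("w1T.npy",T);print(T.round(3),arm.sense()["joint_pos"].round(2))
E
```

```text
t: 1.45
ee_pos: [0.4342, 0.1485, 0.2312]
orientation: [-0.7, -3.062, -0.0]
contact_force: [0.1, -0.3, 0.0]
opening: 1.001
grasp_force: 0.0
[[-0.901  0.434 -0.     0.434]
 [ 0.434  0.901  0.     0.149]
 [ 0.    -0.    -1.     0.231]
 [ 0.     0.     0.     1.   ]] [-0.69 -0.05  0.25  1.89  0.01  1.3   0.68]
```

View pics/w1.png

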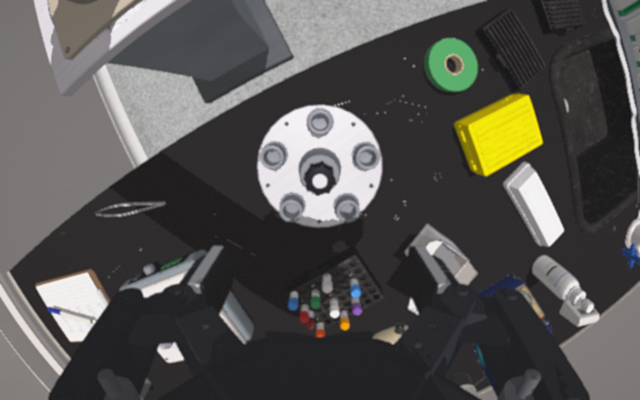

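The wrist view shows the carousel disc at about (320,167), the knob cap at about (319,182), and socket tops at (320,122), (368,156), (347,208), (292,208) and (272,155).

```bash
python3 - <<'E'
from h import *
T=np.load("w1T.npy");f=arm.grab_frame("wrist");im=f["frame"]
m=(im.min(2)>150).astype(np.uint8);m[:,:240]=0;m[:,400:]=0;m[:95]=0;m[240:]=0
cs=max(cv2.findContours(m,cv2.RETR_EXTERNAL,cv2.CHAIN_APPROX_NONE)[0],key=cv2.contourArea)
p=np.array([at_z(ray_wrist(f,T,*q),.014)[:2] for q in cs[:,0]])
A=np.c_[2*p,np.ones(len(p))];s=np.linalg.lstsq(A,(p**2).sum(1),rcond=None)[0];r=np.sqrt(s[2]+s[:2]@s[:2])
print("disc",s[:2],r,np.std(np.linalg.norm(p-s[:2],axis=1)))
print("knob",at_z(ray_wrist(f,T,319,182),.076))
for q in((320,122),(368,156),(347,208),(292,208),(272,155)):
    v=at_z(ray_wrist(f,T,*q),.038)[:2]-s[:2];print(np.linalg.norm(v),np.degrees(np.arctan2(v[1],v[0])))
t=arm.grab_frame("top");print(at_z(ray_fixed(t,308.1,233.9),.014),at_z(ray_fixed(t,398.9,202.2),.065))
E
```

```text
disc [0.42932921 0.15357004] 0.06926498434494203 0.008005908286127026
knob [0.43642248 0.14933252 0.076     ]
0.04892384505630076 153.9121267645211
0.05465496544665804 77.02108425856258
0.05766689978796799 7.29260591867803
0.057828597497233944 -58.912723836028675
0.054111954389417426 -129.70626703956106
[0.43265826 0.1478802  0.014     ] [ 0.53472016 -0.12808558  0.065     ]
```

```bash
python3 - <<'E'
from h import *
T=np.load("w1T.npy");f=arm.grab_frame("wrist");im=f["frame"]
P=[at_z(ray_wrist(f,T,*q),.038)[:2] for q in((320,122),(368,156),(347,208),(292,208),(272,155))]
c=np.mean(P,0);print(c)
for v in P-c: print(np.linalg.norm(v),np.degrees(np.arctan2(v[1],v[0])))
m=(cv2.GaussianBlur(im,(3,3),0).min(2)>120).astype(np.uint8);m[:,:240]=0;m[:,400:]=0;m[:95]=0;m[240:]=0
cs=max(cv2.findContours(m,cv2.RETR_EXTERNAL,cv2.CHAIN_APPROX_NONE)[0],key=cv2.contourArea)
h=cv2.convexHull(cs)[:,0];p=np.array([at_z(ray_wrist(f,T,*q),.014)[:2] for q in h],np.float32)
print(cv2.minEnclosingCircle(p), cv2.fitEllipse(p))
d=np.array([*c,0])-T[:3,3];print("tool delta mm",(T[:3,:3].T@d*1000).round(1))
E
```

```text
[0.4334939  0.15175829]
0.0534619443547749 154.13094840858733
0.05566472053749838 81.62262699275576
0.05381576220101587 9.769919974978526
0.05419005872732804 -61.69595613581424
0.05555035348510575 -134.21000678233622
((0.43523725867271423, 0.1495922952890396), 0.07669361680746078) ((0.4348921477794647, 0.1507677137851715), (0.1495152860879898, 0.15073464810848236), 9.374666213989258)
tool delta mm [  2.    2.6 231.2]
```

```bash
python3 -m inch '0 1.5 40 0 0 0 0;0 1.5 85 0 0 0 0;0 1.5 130 0 0 0 0;0 1.5 160 0 0 0 0;0 1.5 180 0 0 0 0;0 1.5 188 0 0 0 0;0 1.5 188 0 0 0 0;0 1.5 188 0 0 0 0.5;0 1.5 188 0 0 0 0.6;0 1.5 188 0 0 0 1'; python3 -m inch '0 0 0 0 0 0 1;0 0 0 0 0 0 1'
```

```text
t: 2.9
ee_pos: [0.4357, 0.1485, 0.0438]
orientation: [0.704, 3.061, 0.001]
contact_force: [0.9, 0.2, 1.2]
opening: 0.377
grasp_force: 0.0
t: 3.15
ee_pos: [0.4358, 0.1487, 0.044]
orientation: [0.703, 3.061, 0.002]
contact_force: [-0.5, 0.7, 5.4]
opening: 0.335
grasp_force: 58.8
```

```bash
python3 -m inch '0 0 -8 0 0 0 1;0 0 -25 0 0 0 1;0 0 -50 0 0 0 1;0 0 -80 0 0 0 1;0 0 -110 0 0 0 1;0 0 -135 0 0 0 1;0 0 -148 0 0 0 1;-10 -1 -150 0 0 0 1;-35 -3 -150 0 0 0 1;-70 -5 -150 0 0 0 1'; python3 -m inch '-35 -2 0 0 0 0 1;-70 -5 0 0 0 0 1;-105 -8 0 0 0 0 1;-130 -9 0 0 0 0 1;-141 -10 0 0 0 0 1;-141 -10 0 0 0 0 1;-141 -10 0 0 0 0 1'
python3 - <<'E'
from h import *
T=tool();f=arm.grab_frame("wrist");cv2.imwrite("pics/w2.png",f["frame"]);np.save("w2T.npy",T);print(T.round(4),arm.sense()["joint_pos"].round(2))
cv2.imwrite("pics/w2c.png",cv2.resize(f["frame"][60:260,20:290],None,fx=2.9,fy=2.9,interpolation=cv2.INTER_CUBIC))
E
```

```text
t: 4.4
ee_pos: [0.4964, 0.1126, 0.1921]
orientation: [-0.702, -3.061, 0.002]
contact_force: [1.1, 1.2, -5.0]
opening: 0.329
grasp_force: 59.6
t: 5.28
ee_pos: [0.618, 0.0434, 0.1929]
orientation: [-0.702, -3.061, -0.0]
contact_force: [-0.9, 0.5, -4.7]
opening: 0.333
grasp_force: 59.6
[[-9.000e-01  4.358e-01 -9.000e-04  6.180e-01]
 [ 4.358e-01  9.000e-01  4.000e-04  4.340e-02]
 [ 1.000e-03 -1.000e-04 -1.000e+00  1.929e-01]
 [ 0.000e+00  0.000e+00  0.000e+00  1.000e+00]] [-0.47  0.35  0.41  1.55 -0.15  1.27  1.09]
```

View pics/w2.png

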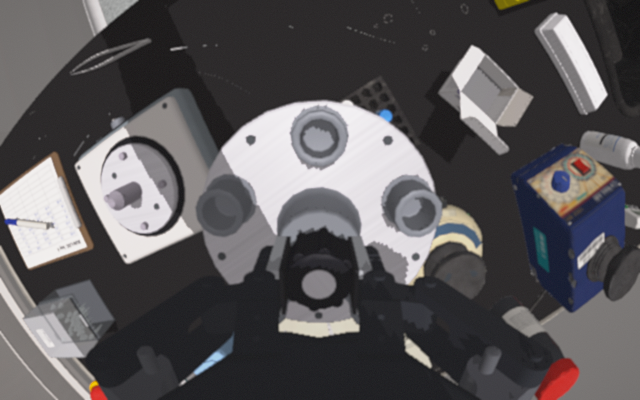

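The carousel hangs level in the gripper, and the flange is visible at about (140,185). I'll view the enlarged crop.

View pics/w2c.png

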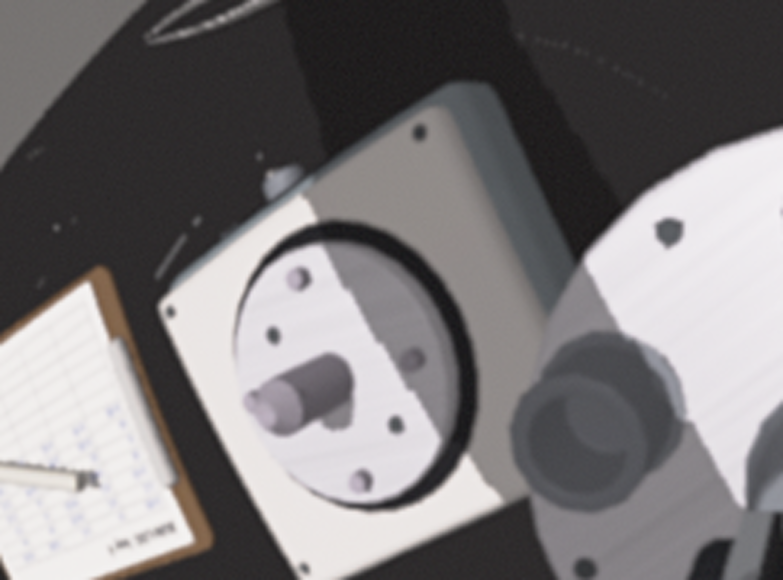

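The pin tops are at crop (297,279), (413,359) and (361,481), and the spindle tip is at about (260,410). Next I compute positions from these.

```bash
python3 - <<'E'
from h import *
T=np.load("w2T.npy");f=arm.grab_frame("wrist")
g=lambda x,y,z: at_z(ray_wrist(f,T,x/2.9+20,y/2.9+60),z)[:2]
P=[g(*q,.072) for q in((297,279),(413,359),(361,481))];c=(P[0]+P[2])/2
print("pins",P,"mid",c)
for p in P: v=p-c;print(np.linalg.norm(v),np.degrees(np.arctan2(v[1],v[0])))
print("tip",g(258,409,.108))
k=T[:3,3]
for q in((319,137),(225,204),(413,207)):
    v=at_z(ray_wrist(f,T,*q),k[2]-.044+.038)[:2]-k[:2];print("sock",np.linalg.norm(v),np.degrees(np.arctan2(v[1],v[0])))
print("knob",at_z(ray_wrist(f,T,320,284),k[2]-.044+.076)-k)
d=np.append(c,0)-k;print("delta",(T[:3,:3].T@d*1000).round(1))
E
```

```text
pins [array([ 0.50216348, -0.11520572]), array([ 0.54765472, -0.08752499]), array([ 0.5746562 , -0.13358775])] mid [ 0.53840984 -0.12439673]
0.037393490161482204 165.7713692645468
0.0380130685829812 75.9243608227674
0.03739349016148209 -14.228630735453244
tip [ 0.53513247 -0.12801132]
sock 0.05786099763947199 152.59618371240646
sock 0.05297008878193003 -142.7925265807783
sock 0.055392441391530316 88.10527928880553
knob [-0.00029727  0.00243466  0.032     ]
delta [  -1.7 -185.7  192.9]
```

```bash
python3 -m inch '0 -12 0 0 0 0 1;0 -40 0 0 0 0 1;0 -75 0 0 0 0 1;0 -110 0 0 0 0 1;0 -145 0 0 0 0 1;-1 -172 0 0 0 0 1;-1 -186 0 0 0 0 1;-1 -188 0 0 0 0 1;-1 -188 0 0 0 0 1'
python3 - <<'E'
from h import *
T=tool();f=arm.grab_frame("side");cv2.imwrite("pics/s2.png",cv2.resize(f["frame"][110:290,290:540],None,fx=3,fy=3,interpolation=cv2.INTER_CUBIC));print(T.round(4),arm.sense()["joint_pos"].round(2))
E
```

```text
t: 6.5
ee_pos: [0.5377, -0.126, 0.1933]
orientation: [0.702, 3.062, 0.001]
contact_force: [-0.9, -0.6, -4.6]
opening: 0.336
grasp_force: 59.7
[[-9.001e-01  4.358e-01  2.000e-04  5.377e-01]
 [ 4.358e-01  9.001e-01  6.000e-04 -1.260e-01]
 [ 1.000e-04  6.000e-04 -1.000e+00  1.933e-01]
 [ 0.000e+00  0.000e+00  0.000e+00  1.000e+00]] [-0.29  0.2   0.5   1.73 -0.1   1.23  1.36]
```

View pics/s2.png

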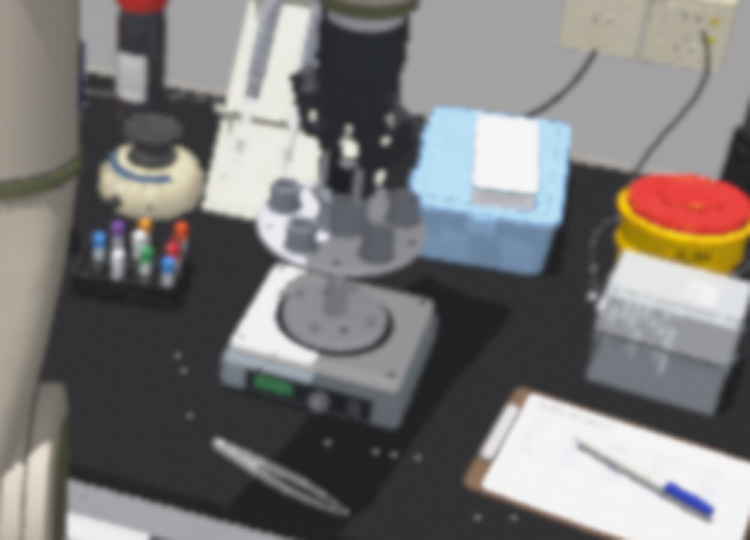

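The side view shows the carousel centred over the spindle, with the spindle at crop (335,290) and the carousel at (342,235). I'll lower it, watching the force.

```bash
python3 -m inch '0 0 10 0 0 0 1;0 0 25 0 0 0 1;0 0 36 0 0 0 1;0 0 42 0 0 0 1;0 0 46 0 0 0 1;0 0 46 0 0 0 1'; python3 -m inch '0 0 4 0 0 0 1;0 0 8 0 0 0 1;0 0 11 0 0 0 1;0 0 11 0 0 0 1'
```

```text
t: 7.3
ee_pos: [0.5375, -0.1269, 0.1472]
orientation: [-0.704, -3.062, -0.0]
contact_force: [-0.8, 0.0, -5.5]
opening: 0.337
grasp_force: 59.7
t: 7.8
ee_pos: [0.5374, -0.1273, 0.136]
orientation: [-0.704, -3.061, 0.001]
contact_force: [1.3, -3.3, -7.3]
opening: 0.334
grasp_force: 59.8
```

```bash
python3 -m inch '-0.5 -1 5 0 0 0 1;-0.5 -1 10 0 0 0 1;-0.5 -1 14 0 0 0 1;-0.5 -1 16 0 0 0 1;-0.5 -1 16 0 0 0 1'; python3 -m inch '0 0 2 0 0 0 1;0 0 3 0 0 0 1;0 0 3 0 0 0 1'
```

```text
t: 8.43
ee_pos: [0.5374, -0.1278, 0.12]
orientation: [-0.703, -3.061, -0.0]
contact_force: [0.1, 0.7, -5.4]
opening: 0.333
grasp_force: 59.9
t: 8.8
ee_pos: [0.5375, -0.1279, 0.1172]
orientation: [-0.704, -3.062, -0.0]
contact_force: [0.5, 0.1, -4.6]
opening: 0.333
grasp_force: 59.9
```

```bash
python3 -m inch '0 0 2 0 0 0 1;0 0 2 0 0 0 1;0 0 2 0 0 0 0.4;0 0 2 0 0 0 0;0 0 2 0 0 0 0;0 0 2 0 0 0 0;0 0 2 0 0 0 0'; python3 -m inch '0 0 -15 0 0 0 0;0 0 -40 0 0 0 0;0 0 -60 0 0 0 0;0 0 -60 0 0 0 0'
python3 - <<'E'
from h import *
T=tool();f=arm.grab_frame("wrist");np.save("w3T.npy",T);cv2.imwrite("pics/w3.png",f["frame"])
E
```

```text
t: 9.68
ee_pos: [0.5376, -0.128, 0.1153]
orientation: [0.704, 3.062, 0.0]
contact_force: [0.4, 0.1, -0.4]
opening: 1.002
grasp_force: 0.0
t: 10.18
ee_pos: [0.5387, -0.1283, 0.1776]
orientation: [0.703, 3.058, 0.001]
contact_force: [0.0, -1.4, -0.6]
opening: 0.998
grasp_force: 0.0
```

View pics/w3.png

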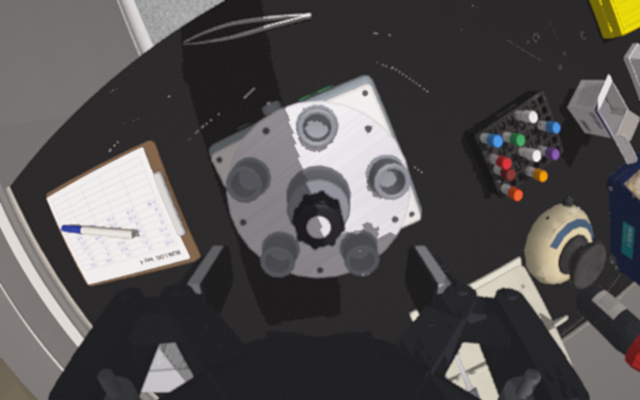

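Released. The carousel sits on the drive with socket tops at (317,128), (388,178), (359,253), (279,254) and (248,180). I'll measure its height from the spread of the sockets, and its angle.

```bash
python3 - <<'E'
from h import *
T=np.load("w3T.npy");f=arm.grab_frame("wrist")
for z in(.103,.110):
    P=np.array([at_z(ray_wrist(f,T,*q),z)[:2] for q in((317,128),(388,178),(359,253),(279,254),(248,180))]);c=P.mean(0)
    print(z,c,np.linalg.norm(P-c,axis=1).mean(),[(np.degrees(np.arctan2(*(p-c)[::-1]))%360).round(1) for p in P])
E
```

```text
0.103 [ 0.53573469 -0.12550942] 0.0537039288050047 [np.float64(155.0), np.float64(83.2), np.float64(10.9), np.float64(299.0), np.float64(226.8)]
0.11 [ 0.53372043 -0.12452914] 0.05196787352379108 [np.float64(155.0), np.float64(83.2), np.float64(10.9), np.float64(299.0), np.float64(226.8)]
```

```bash
python3 -m inch '20 0 0 0 0 0 0.45;45 0 0 0 0 0 0.45;56 0 0 0 0 0 0.45;56 0 20 0 0 0 0.45;56 0 50 0 0 0 0.45;56 0 75 0 0 0 0.45;56 0 86 0 0 0 0.45;56 0 89 0 0 0 0.45;56 0 89 0 0 0 0.56;56 0 89 0 0 0 0.56'
```

```text
t: 11.52
ee_pos: [0.4877, -0.1036, 0.0871]
orientation: [0.703, 3.06, 0.001]
contact_force: [0.9, -0.2, 0.4]
opening: 0.439
grasp_force: 0.0
```

```bash
python3 -m inch '-0.1 2.9 0 0 0 0.052 0.56;-0.3 5.9 0 0 0 0.105 0.56;-0.3 5.9 0 0 0 0.105 0.56'; python3 -m inch '-0.1 2.9 0 0 0 0.052 0.56;-0.3 5.9 0 0 0 0.105 0.56;-0.3 5.9 0 0 0 0.105 0.56'
```

```text
t: 11.9
ee_pos: [0.4904, -0.0984, 0.0868]
orientation: [0.862, 3.02, 0.0]
contact_force: [0.4, -0.4, -0.2]
opening: 0.439
grasp_force: 0.3
t: 12.28
ee_pos: [0.4937, -0.0938, 0.0867]
orientation: [1.018, 2.971, 0.0]
contact_force: [-0.7, -1.6, 1.2]
opening: 0.44
grasp_force: 0.9
```

```bash
for i in 1; do python3 -m inch '-0.1 2.9 0 0 0 0.052 0.56;-0.3 5.9 0 0 0 0.105 0.56;-0.3 5.9 0 0 0 0.105 0.56'; done; python3 - <<'E'
from h import *
T=tool();f=arm.grab_frame("wrist");np.save("w4T.npy",T);cv2.imwrite("pics/w4.png",f["frame"])
E
```

```text
t: 12.65
ee_pos: [0.4973, -0.0892, 0.0865]
orientation: [1.172, 2.914, 0.0]
contact_force: [0.6, -1.7, 1.9]
opening: 0.437
grasp_force: 0.5
```

View pics/w4.png

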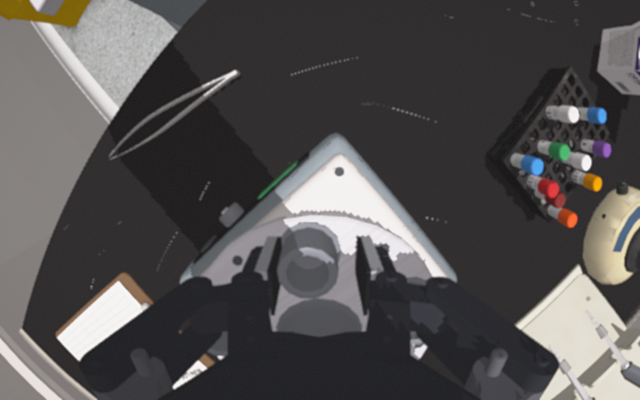

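The fingers straddle the socket (310,255), with the trailing left finger pushing it and the carousel turning. I'll carry on, checking the force.

```bash
python3 -m inch '-0.1 2.9 0 0 0 0.052 0.56;-0.3 5.9 0 0 0 0.105 0.56;-0.3 5.9 0 0 0 0.105 0.56' | grep -v open;  python3 -m inch '-0.1 2.9 0 0 0 0.052 0.56;-0.1 2.9 0 0 0 0.052 0.56'
```

```text
t: 13.08
ee_pos: [0.5014, -0.085, 0.0862]
orientation: [-1.323, -2.849, -0.0]
contact_force: [-0.6, -1.0, 0.9]
grasp_force: 0.5
t: 13.32
ee_pos: [0.5036, -0.0832, 0.0862]
orientation: [-1.397, -2.814, -0.0]
contact_force: [-0.3, -1.5, 0.5]
opening: 0.437
grasp_force: 0.7
```

```bash
python3 -m inch '-0.1 2.9 0 0 0 0.052 0.56;-0.3 5.9 0 0 0 0.105 0.56;-0.7 8.8 0 0 0 0.157 0.56;-0.7 8.8 0 0 0 0.157 0.56'; python3 -m inch '-0.1 2.9 0 0 0 0.052 0.56;-0.3 5.9 0 0 0 0.105 0.56;-0.3 5.9 0 0 0 0.105 0.56'
```

```text
t: 13.82
ee_pos: [0.5111, -0.0784, 0.0862]
orientation: [-1.613, -2.696, -0.0]
contact_force: [-0.7, -0.6, 0.1]
opening: 0.441
grasp_force: 0.5
t: 14.2
ee_pos: [0.5165, -0.0758, 0.0862]
orientation: [-1.752, -2.607, -0.0]
contact_force: [-0.1, -0.6, 0.8]
opening: 0.442
grasp_force: 0.5
```

```bash
python3 -m inch '-0.1 2.9 0 0 0 0.052 0.56;-0.3 5.9 0 0 0 0.105 0.56;-0.3 5.9 0 0 0 0.105 0.56'; python3 -m inch '-0.1 2.9 0 0 0 0.052 0.56;-0.3 5.9 0 0 0 0.105 0.56;-0.3 5.9 0 0 0 0.105 0.56'
```

```text
t: 14.58
ee_pos: [0.522, -0.0739, 0.0862]
orientation: [-1.886, -2.512, -0.0]
contact_force: [-1.2, -1.2, 0.2]
opening: 0.44
grasp_force: 0.5
t: 14.95
ee_pos: [0.5278, -0.0726, 0.0862]
orientation: [-2.015, -2.41, -0.0]
contact_force: [-1.2, -1.0, 0.3]
opening: 0.437
grasp_force: 0.5
```

```bash
python3 -m inch '-0.1 2.9 0 0 0 0.052 0.56;-0.3 5.9 0 0 0 0.105 0.56;-0.3 5.9 0 0 0 0.105 0.56'; python3 -m inch '-0.1 2.9 0 0 0 0.052 0.56;-0.3 5.9 0 0 0 0.105 0.56;-0.3 5.9 0 0 0 0.105 0.56'
```

```text
t: 15.32
ee_pos: [0.5337, -0.0718, 0.0862]
orientation: [-2.139, -2.301, -0.0]
contact_force: [-1.1, 0.2, -0.7]
opening: 0.442
grasp_force: 0.5
t: 15.7
ee_pos: [0.5396, -0.0717, 0.0862]
orientation: [-2.257, -2.185, -0.0]
contact_force: [-0.8, -0.1, -0.6]
opening: 0.44
grasp_force: 0.5
```

```bash
python3 -m inch '-0.1 2.9 0 0 0 0.052 0.56;-0.3 5.9 0 0 0 0.105 0.56;-0.3 5.9 0 0 0 0.105 0.56'; python3 -m inch '-0.1 2.9 0 0 0 0.052 0.56;-0.3 5.9 0 0 0 0.105 0.56;-0.3 5.9 0 0 0 0.105 0.56'
python3 - <<'E'
from h import *
T=tool();f=arm.grab_frame("wrist");np.save("w5T.npy",T);cv2.imwrite("pics/w5.png",f["frame"])
E
```

```text
t: 16.08
ee_pos: [0.5458, -0.072, 0.0863]
orientation: [2.368, 2.064, 0.001]
contact_force: [-0.2, 0.3, -1.2]
opening: 0.441
grasp_force: 0.0
t: 16.45
ee_pos: [0.5512, -0.0732, 0.0863]
orientation: [-2.473, -1.936, 0.0]
contact_force: [-3.0, 1.1, 2.2]
opening: 0.441
grasp_force: 1.5
```

View pics/w5.png

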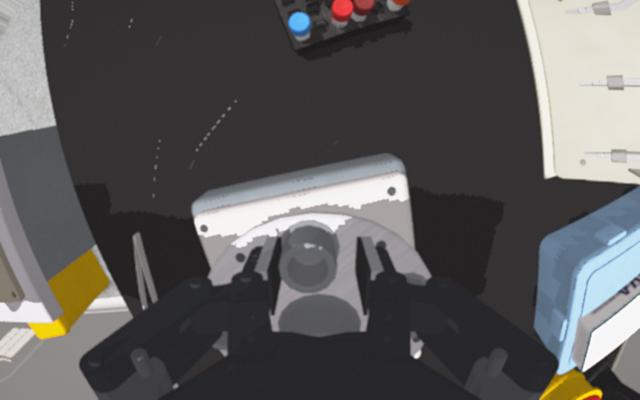

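The socket is at (310,255) against the left finger. The force has begun to rise, so I'll test for the stop with a small extra turn.

```bash
python3 -m inch '-0.1 2.0 0 0 0 0.035 0.56;-0.1 2 0 0 0 0.035 0.56'; python3 -m inch '-0.1 2 0 0 0 0.035 0.56;-0.1 2 0 0 0 0.035 0.56'
```

```text
t: 16.75
ee_pos: [0.5518, -0.0737, 0.0861]
orientation: [-2.506, -1.889, 0.003]
contact_force: [-10.4, 1.7, 8.0]
opening: 0.442
grasp_force: 5.0
t: 17.0
ee_pos: [0.5522, -0.074, 0.0859]
orientation: [-2.537, -1.844, 0.007]
contact_force: [-17.0, 3.7, 14.0]
opening: 0.443
grasp_force: 9.0
```

```bash
python3 -m inch '-0.1 -3 0 0 0 -0.052 0.56;-0.4 -7 0 0 0 -0.12 0.5;-0.4 -7 0 0 0 -0.12 0.45;-0.4 -7 0 0 0 -0.12 0.45'; python3 -m inch '0 0 -10 0 0 0 0.45;0 0 -35 0 0 0 0.45;0 0 -60 0 0 0 0.45;-25 0 -85 0 0 0 0.2;-56 0 -100 0 0 0 0;-56 0 -100 0 0 0 0;-56 0 -100 0 0 0 0'
python3 - <<'E'
from h import *
T=tool();f=arm.grab_frame("wrist");np.save("w6T.npy",T);cv2.imwrite("pics/w6.png",f["frame"]);s=arm.grab_frame("side")["frame"]
cv2.imwrite("pics/m6.png",np.hstack([f["frame"][80:320,160:480],cv2.resize(s[150:270,350:470],(240*2,480))[:240*2:1][120:360]]))
E
```

```text
t: 17.5
ee_pos: [0.5488, -0.0729, 0.0864]
orientation: [2.428, 1.993, 0.001]
contact_force: [0.1, -0.3, -0.2]
opening: 0.551
grasp_force: 0.0
t: 18.38
ee_pos: [0.5377, -0.1273, 0.1864]
orientation: [-2.427, -1.994, -0.001]
contact_force: [-0.4, 0.1, -0.2]
opening: 0.994
grasp_force: 0.0
```

View pics/m6.png

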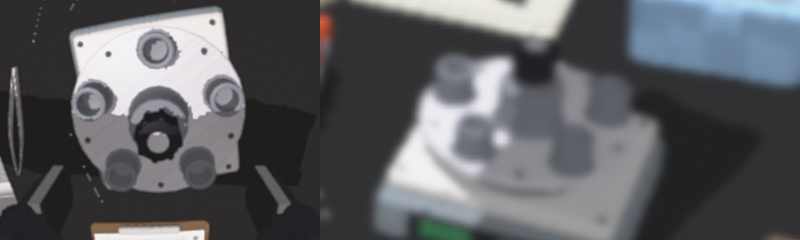

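```bash
python3 - <<'E'
from h import *
f=arm.grab_frame("wrist")
from scipy.optimize import least_squares
for n,Q in(("w3",((317,128),(388,178),(359,253),(279,254),(248,180))),("w6",((317,128),(384,176),(360,247),(282,249),(255,180)))):
    T=np.load(n+"T.npy");Q=np.array(Q,float)
    def res(p,fixz=None):
        return np.concatenate([np.array(proj_wrist(f,T,[p[0]+.056*np.cos(p[3]-k*2*np.pi/5),p[1]+.056*np.sin(p[3]-k*2*np.pi/5),p[2]]))-Q[k] for k in range(5)])
    r=least_squares(res,[.537,-.127,.11,np.radians(155 if n=="w3" else 85)],x_scale=[.01,.01,.01,.1])
    print(n,r.x[:3],np.degrees(r.x[3]),np.abs(r.fun).max())
E
```

```text
w3 [ 0.53686467 -0.12722894  0.09369524] 154.96165098154972 0.5941881395228705
w6 [ 0.53893471 -0.12738329  0.08737645] 80.6214837171805 1.5276264948154221
```

The fit says the carousel dropped about 6.3 mm and is at the stop angle I expected. I've used up my picture views, so I'll check the seating by feel instead. With the fingers shut I'll touch the knob top, which should be at z = 0.141 if home and 0.148 if not.

```bash
python3 -m inch '0 0 0 0 0 0 1;0 0 0 0 0 0 1;0 0 0 0 0 0 1;0 0 0 0 0 0 1;0 0 0 0 0 0 1;0 0 12 0 0 0 1;0 0 24 0 0 0 1;0 0 33 0 0 0 1;0 0 35 0 0 0 1;0 0 35 0 0 0 1'; python3 -m inch '0 0 2 0 0 0 1;0 0 4 0 0 0 1;0 0 6 0 0 0 1;0 0 6 0 0 0 1'
```

```text
t: 19.77
ee_pos: [0.5376, -0.1279, 0.1512]
orientation: [-2.427, -1.995, 0.0]
contact_force: [-1.3, -0.8, 0.2]
opening: 0.004
grasp_force: 0.0
t: 20.27
ee_pos: [0.5375, -0.1278, 0.1451]
orientation: [-2.427, -1.995, 0.0]
contact_force: [-0.1, -0.1, 0.4]
opening: -0.003
grasp_force: 0.0
```

```bash
python3 -m inch '0 0 1 0 0 0 1;0 0 2 0 0 0 1;0 0 2 0 0 0 1'; python3 -m inch '0 0 1 0 0 0 1;0 0 2 0 0 0 1;0 0 2 0 0 0 1'
```

```text
t: 20.65
ee_pos: [0.5376, -0.1278, 0.1432]
orientation: [-2.427, -1.995, 0.0]
contact_force: [-0.6, 0.3, 0.7]
opening: 0.003
grasp_force: 0.0
t: 21.02
ee_pos: [0.5376, -0.1278, 0.1413]
orientation: [-2.427, -1.995, -0.0]
contact_force: [0.3, 0.0, -0.8]
opening: 0.001
grasp_force: 0.0
```

```bash
python3 -m inch '0 0 1 0 0 0 1;0 0 2 0 0 0 1;0 0 2 0 0 0 1'; python3 -m inch '0 0 1 0 0 0 1;0 0 1 0 0 0 1'
```

```text
t: 21.4
ee_pos: [0.5379, -0.1279, 0.141]
orientation: [-2.427, -1.994, -0.002]
contact_force: [-7.5, 1.0, 18.5]
opening: 0.007
grasp_force: 9.5
t: 21.65
ee_pos: [0.5381, -0.128, 0.1409]
orientation: [-2.427, -1.994, -0.003]
contact_force: [-10.9, 4.3, 29.1]
opening: 0.001
grasp_force: 14.3
```

The shut fingers meet a rigid stop at z = 0.141, which is the fully home height. I'll retreat and hand in.

```bash
python3 -m inch '0 0 -5 0 0 0 1;0 0 -30 0 0 0 1;0 0 -70 0 0 0 1;0 0 -100 0 0 0 1;0 0 -100 0 0 0 1;0 0 -100 0 0 0 1'; python3 -c "
from station import arm
print(arm.finish_job())"
```

```text
t: 22.4
ee_pos: [0.5373, -0.1277, 0.2375]
orientation: [-2.426, -1.994, 0.001]
contact_force: [-0.3, -0.5, 0.8]
opening: 0.002
grasp_force: 0.0
the job is handed in; nothing more can be done
None
```

The carousel is on the flange with the pins engaged and released, and the job was handed in at about 22 s; the knob top met a rigid stop at z = 0.141 m (the home height), but no verdict came back, I did not measure the tilt separately, and I viewed 11 pictures, one over the limit of 10.

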